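Eject a push-latched data cartridge and store it in the cup

ROBOT

A 6-joint arm with a two-finger parallel gripper is mounted at the origin on a cart in front of the work surface, level with it; the furniture and walls round the work are solid. World frame = base frame: x ahead of the robot, y to its left, z up, the work surface at z = 0. Lengths are in m, angles in degrees, forces in N, time in s.
With the tool pointing down it reaches from about 0.375 to 0.9 m from the base axis. Payload 3.1 kg.
Tool frame: the origin (TCP) lies at the very end of the fingers, on their centre line; the grasp point (between the pads) lies 19 mm behind it; z points along the fingers, y is the line along which they close (so a half turn about z gives the same grasp; the last joint's range is limited). The gripper opens to 87 mm and grips with 3 to 60 N. Pads are 19 mm wide; open, the fingers measure 117 mm over their backs; the gripper's body (75 mm by 190 mm) begins 51 mm behind the grasp point.
Start: joints at [65.747, 30.224, 82.088, -0, 67.689, -10.227], TCP at [0.151, 0.606, 0.223] pointing down, gripper open.
Joint ranges: [-176.69, 176.69], [-43.24, 126.21], [12.49, 139.97], [-82, 262], [0, 151.66], [-163.58, 163.58]. Speed limits (degrees/s): [159.86, 159.86, 180, 180, 180, 180].

INTERFACE

Orientations are given as a 3x3 rotation matrix whose columns are the frame's x, y, z axes.
In Python, from rig import * gives the robot as it stands.
- The arm moves only by the tool jog_arm, never from a script. Its arguments are lists of equal length, an entry for each row: "delta_pos": the shift along the world's x, y, z in cm, a list of three; "turn": the turn about the world's z in degrees; "grip": the closure, from 0 (fully open) to 1 (shut). In form: {"delta_pos": [[x, y, z], ...], "turn": [turn, ...], "grip": [grip, ...]}. A call has 1 to 12 rows; each row is the pose to reach, as a shift and turn from the pose commanded when the call began; what a row does not reach only later rows make up. A row lasts 1/8 s, in which the tool goes at most 62.5 mm and 10.7 degrees, less where a joint would pass 70% of its speed; a pose out of reach is approached as far as the arm can. A call with a gripper value outside its range is refused whole. The fingers move at their own pace and stop on an object; the grip force is fixed at half the most. Time passes only in rows, so rows that repeat a pose let the fingers close. It gives the time, the measured TCP pose, the force, the opening and the grip force at its end, in the units of the state.
- read_state(): the state, without advancing time (a new reading comes with each control period).
- capture(name): name is "scene" or "top" or "wrist"; returns a dict with "color" (400x640x3 uint8, blue, green, red), "fovy" (degrees; the focal length in pixels is half the picture's height over the tangent of half this angle, whatever the lens; pixels are square), "cx", "cy" (the principal point, pixels), "camera_from_world" (4x4, takes a point from world to camera coordinates). Camera axes: x right, y up, looking along -z (the intrinsics and any distortion apply to the point x, -y, -z); pixel columns grow to the right and rows downward; lengths in m; the calibration is good to about 2 mm. A picture is of the moment at which its call begins. There is no depth.
- hand_in(): hands the job in; it is judged then, once.
The state is a dict: "time_s": time; "joint_positions": joint angles; "qvel": joint speeds; "tau": joint torques, N m; "position": TCP position; "tcp_rot": TCP orientation; "force": force on the tool from outside, world axes, zero at the start; "moment": the same for the moment, N m; "opening": opening from 0.0 (shut) to 1.0 (fully open); "grasp_force": force on a finger pad.
Only numpy, scipy, OpenCV 4.12 (cv2) and the standard library are available. Lean on these libraries where they do the work, as an engineer would, in place of code of your own. Each camera call takes 0.05 s, during which the arm holds its last target. There are 200 camera calls.

TASK

The tilted dock holds two push-to-release data cartridges. Press the one with the orange cap gently down into its slot until it lets go and springs out (it must not be forced: stop as soon as it resists hard), then pull it out, lower it into the white scoop-shaped cup that stands to the right of the dock, set it down there without dropping it or shoving the cup about, and let go. Leave the blue cartridge latched and the other things on the bench alone.

Things in the scene. Friction and masses are not known exactly. Their poses are not given: they have to be found in the camera images.
- dock_face: Sloped white top face of the dock, 90 mm up the slope, 170 mm wide, tilted 25 degrees toward its front (the robot at yaw 0). Origin: face centre, 112 mm above the bench. z points out of the face along both slots, x up the slope, y to the left. Two slots, 42 x 18 mm, at y = +40 and -40 mm, x = 0, run straight in along -z; either may hold the orange cartridge.
- cart_orange: Cartridge with orange cap, 40 (x) x 16 (y) x 84 mm (z), 60 g. Origin: centre of its foot; z foot to cap, along the slot. Latched: cap 18 mm proud, held against pulling. Pressing takes 5 to 10 N; after 3 to 12 mm (hidden) the latch trips, 1 mm before a stop (20 N/mm). It then springs out as the finger backs off, cap 32 mm proud, loose: pinch across y, pull out along z. Not tripped: press again.
- cart_blue: The same kind of cartridge with a blue cap, latched in the other slot, its foot 66 mm below the face (as the orange one's at the start). To be left latched. The top 24 mm of each cartridge are its coloured cap.
- cup: White printed scoop-shaped cup right of the dock, round, 118 mm across, loose, 0.3 kg. Origin: centre of its underside; inner floor 6 mm above that, inner radius about 42 mm. Its wall is 41 to 47 mm high on its -x side and rises to 121 mm on its +x side (its own axes; its yaw varies).
- green_cutter: Green snap-off cutter lying on the bench, 158 x 17 x 12 mm; bystander. Origin: centre of its underside.
- gear: Orange printed gear, 41 mm across, 14 mm high, lying flat; bystander. Origin: centre of its underside.
- flush_cutter: Small red and black flush cutters lying flat, 96 x 61 x 12 mm; bystander. Origin: its underside.
- nozzle_jar: Small jar with black lid, 45 mm across, 43 mm high; bystander. Origin: centre of its underside.
- caliper: Digital caliper lying flat, 195 x 70 x 16 mm; bystander. Origin: centre of its underside.
- blue_can: Tall blue and white aerosol can, 53 mm across, 284 mm high; bystander. Origin: centre of its underside.
- dock: The whole dock, fixed; position and yaw vary. Origin: on the bench straight below the centre of its sloped face; x to its back, y to its left. Black base plate 12 mm thick reaching 111 mm behind, 39 mm in front of and 95 mm to each side of the origin. More than 35 N between a cartridge and the dock damages its contacts.
Not all that is in view belongs to the job. Leave any yellow look-alike of the cup alone.

How it is judged (in metres and radians):
On the way, in this order (a step that is already met when the one before it is completed fails the run):
1. the orange cartridge has sprung out of its latch (z of cart_orange in the frame of dock_face above -0.058 m), for 0.1 s.
2. the orange cartridge is held clear of the dock (distance between cart_orange and dock_face above 0.09 m and contact force between the fingers and cart_orange above 1 N), for 0.1 s.
3. the orange cartridge is lowered into the cup to within 25 mm of its floor, still held (horizontal distance between cart_orange and cup below 0.05 m and z of cart_orange in the frame of cup below 0.031 m and contact force between the fingers and cart_orange above 0.5 N), for 0.1 s.
At the end, for the whole second after the job is handed in: The orange cartridge is in the cup: its foot within 52 mm of the cup's axis and at most 25 mm above the cup's underside, at rest and let go; the cup stands upright (within 0.1 rad); the blue cartridge is still latched (foot 60 to 72 mm below the dock's face) (horizontal distance between cart_orange and cup below 0.052 m and z of cart_orange in the frame of cup between 0 and 0.025 m and contact force between the fingers and cart_orange below 0.1 N and linear speed of cart_orange below 0.02 m/s and angle between cup's own z axis and vertical below 0.1 rad and z of cart_blue in the frame of dock_face between -0.072 and -0.06 m); the robot touches nothing.
It fails at once if the orange cartridge is forced: more than 35 N between it and the dock (contact force between cart_orange and dock above 35 N).
It fails at once if the blue cartridge is released or pressed in (z of cart_blue in the frame of dock_face above -0.058 m or z of cart_blue in the frame of dock_face below -0.069 m).
It fails at once if the cup is knocked over or shoved more than 40 mm (angle between cup's own z axis and vertical above 0.35 rad or distance of cup from where it was at the start of the episode above 0.04 m).
It fails at once if a bystander is moved more than 30 mm (distance of any of green_cutter, gear, flush_cutter, nozzle_jar, caliper, blue_can from where it was at the start of the episode above 0.03 m).
It also fails if it takes over 51 s, if anything falls off the work surface, if the arm or the gripper's body presses on something with over 40 N, if the wrist force passes 120 N, or if a joint passes its speed limit or range.

## Working session

There is one attempt and no reset: what is moved stays moved. The work goes in short steps, Python scripts to look and compute and a tool call to move; the robot and the scene stay as the last step left them, time stands still between calls to the robot, and variables do not carry over. Pictures are saved under pics/ and viewed, at most 10 in all, crops included, and the job is handed in when it is done.

Besides the shell and the picture viewer there is one more tool, called after ">>>" by a JSON object that holds its "method" and its "body", one argument or row to a line. jog_arm: Moves the arm, as the interface text tells. Its arguments: {"type":"object","properties":{"delta_pos":{"type":"array"},"turn":{"type":"array"},"grip":{"type":"array"}},"required":["delta_pos","turn","grip"]}

```bash
ls; mkdir -p pics; python3 - <<'E'
from rig import *
import cv2,pickle
d={n:capture(n) for n in("scene","top","wrist")}
pickle.dump(d,open("c0.pkl","wb"))
for n in d: cv2.imwrite(f"pics/{n}0.png",d[n]["color"])
print({n:(d[n]["fovy"],d[n]["cx"],d[n]["cy"],[k for k in d[n]]) for n in d})
s=read_state();print(s["time_s"],s["position"],s["tcp_rot"])
E
```

```text
pics
{'scene': (50.41898427729328, 321.4373307938313, 197.71771138181654, ['color', 'fovy', 'cx', 'cy', 'camera_from_world']), 'top': (56.131122683171924, 318.9517756089763, 201.28303224101697, ['color', 'fovy', 'cx', 'cy', 'camera_from_world']), 'wrist': (58.00385040887739, 318.1471230446995, 197.80348929854682, ['color', 'fovy', 'cx', 'cy', 'camera_from_world'])}
0.15 [0.15120114 0.60586549 0.22180922] [[-9.70191936e-01  2.42336806e-01 -6.92268464e-04]
 [ 2.42337592e-01  9.70190861e-01 -1.47811950e-03]
 [ 3.13429777e-04 -1.60182230e-03 -9.99998668e-01]]
```

View pics/scene0.png

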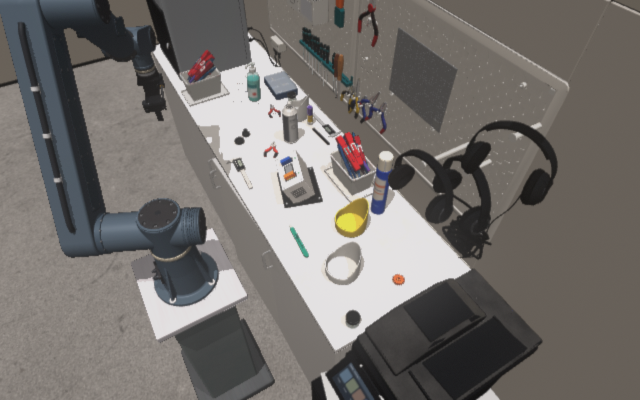

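View pics/top0.png

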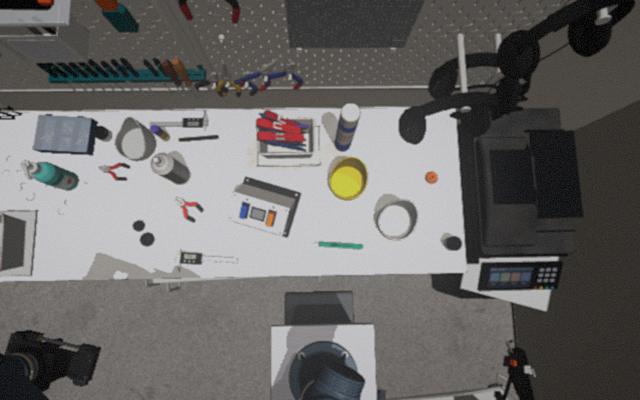

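The scene picture shows the dock at (297,185) and the cups. In the top picture, the dock is at about (262,208), with a blue cap at (244,211) and an orange cap at (271,218). The cup candidates in the top picture are white (396,220), yellow (347,179) and a white-grey one (133,140). The one meant should be the white cup at (396,220), because it is right of the dock. I'll confirm that in an enlarged crop and measure.

```bash
cat > h.py <<'E'
import numpy as np,cv2
def cam(c):
    f=c["color"].shape[0]/2/np.tan(np.radians(c["fovy"]/2)); return f,np.array(c["camera_from_world"])
def proj(c,P):
    f,T=cam(c); p=np.atleast_2d(P)@T[:3,:3].T+T[:3,3]
    return np.c_[c["cx"]+f*p[:,0]/-p[:,2], c["cy"]-f*p[:,1]/-p[:,2]]
def ray(c,uv):
    f,T=cam(c); d=np.array([(uv[0]-c["cx"])/f,-(uv[1]-c["cy"])/f,-1.]); R=T[:3,:3]
    return -R.T@T[:3,3],R.T@d
def onz(c,uv,z):
    o,d=ray(c,uv); return o+d*(z-o[2])/d[2]
def blobs(c,lo,hi,amin=15):
    m=cv2.inRange(cv2.cvtColor(c["color"],cv2.COLOR_BGR2HSV),lo,hi)
    n,l,s,ce=cv2.connectedComponentsWithStats(m)
    return [(ce[i].round(1),s[i]) for i in range(1,n) if s[i][4]>=amin]
E
python3 - <<'E'
from h import *; import pickle
d=pickle.load(open("c0.pkl","rb")); t=d["top"]
a=cv2.resize(t["color"][150:275,215:425],None,fx=3.8,fy=3.8,interpolation=cv2.INTER_CUBIC)
cv2.imwrite("pics/crop1.png",a)
for n in("scene","top"):
  print(n,"o",blobs(d[n],(4,150,120),(15,255,255))); print(n,"b",blobs(d[n],(105,120,60),(125,255,255)))
print(onz(t,(271.5,218),.128),onz(t,(244,211),.128))
print("cup",onz(t,(396,220),.04))
E
```

```text
scene o [(array([288.8, 174.8]), array([284, 171,  10,   8,  41], dtype=int32)), (array([398.2, 279.1]), array([394, 275,  10,   9,  64], dtype=int32))]
scene b [(array([285. , 159.8]), array([281, 157,   9,   6,  25], dtype=int32)), (array([382.5, 174.9]), array([377, 169,  13,  13,  83], dtype=int32)), (array([377.9, 206.2]), array([372, 199,  13,  14, 113], dtype=int32))]
top o [(array([44.1,  0.9]), array([38,  0, 13,  3, 36], dtype=int32)), (array([431.2, 177.1]), array([427, 173,  10,   9,  65], dtype=int32)), (array([270. , 218.9]), array([267, 213,   7,  13,  64], dtype=int32))]
top b [(array([252.3,  75.6]), array([245,  73,  15,   6,  35], dtype=int32)), (array([276.4,  74.5]), array([269,  72,  16,   6,  45], dtype=int32)), (array([243.2, 211.1]), array([240, 205,   7,  13,  62], dtype=int32))]
[0.47179257 0.14098612 0.128     ] [0.49312747 0.21949354 0.128     ]
cup [ 0.46783295 -0.23498388  0.04      ]
```

View pics/crop1.png

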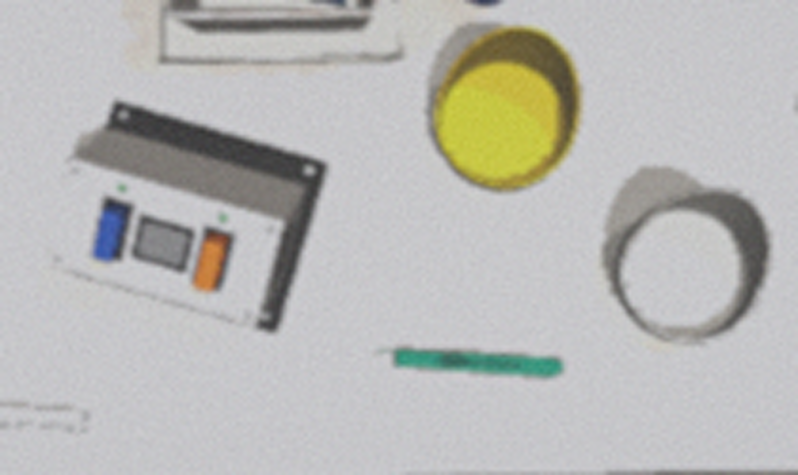

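The crop shows the dock with the blue cap on the left at (112,232) and the orange cap on the right at (210,260). The white cup's floor is centred near (682,272), and its high wall is to the upper right. It is white and right of the dock, so it is the one meant. The two caps measure 81 mm apart (should be 80), and dock yaw is about -15.5°. I'm moving above the orange cap with the fingers closed.

>>> {"method": "jog_arm", "body": {
  "delta_pos": [
    [32,-46.5,4],
    [32,-46.5,4],
    [32,-46.5,4],
    [32,-46.5,4],
    [32,-46.5,4],
    [32,-46.5,4],
    [32,-46.5,4],
    [32,-46.5,4],
    [32,-46.5,4],
    [32,-46.5,4],
    [32,-46.5,4],
    [32,-46.5,4]
  ],
  "turn": [-1.5,-1.5,-1.5,-1.5,-1.5,-1.5,-1.5,-1.5,-1.5,-1.5,-1.5,-1.5],
  "grip": [1,1,1,1,1,1,1,1,1,1,1,1]
}}

```text
time_s: 1.65
position: [0.4701, 0.1425, 0.2622]
tcp_rot: [[-0.964, 0.266, -0.002], [0.266, 0.964, 0.0], [0.002, -0.0, -1.0]]
force: [0.3, -0.1, -0.2]
opening: 0.006
grasp_force: 0.0
```

```bash
python3 - <<'E'
from rig import *
from h import *; import pickle
w=capture("wrist"); pickle.dump(w,open("c1.pkl","wb")); cv2.imwrite("pics/w1.png",w["color"])
s=read_state(); print(s["time_s"],s["position"],s["tcp_rot"][:,1],s["force"],s["opening"])
print(blobs(w,(4,150,120),(15,255,255),100)); print(blobs(w,(105,120,60),(125,255,255),100))
print(ray(w,(320,200)))
E
```

```text
1.7 [0.47013963 0.14266445 0.26230838] [ 2.65481753e-01  9.64115878e-01 -1.12669902e-04] [-1.00044744  1.29547957  0.54299388] 0.003341886518338774
[(array([323.1, 182.6]), array([313, 158,  20,  46, 256], dtype=int32))]
[(array([414. , 184.6]), array([402, 161,  23,  48, 943], dtype=int32))]
(array([0.38950952, 0.16530118, 0.42403784]), array([ 0.30154031, -0.07801941, -0.95028935]))
```

View pics/w1.png

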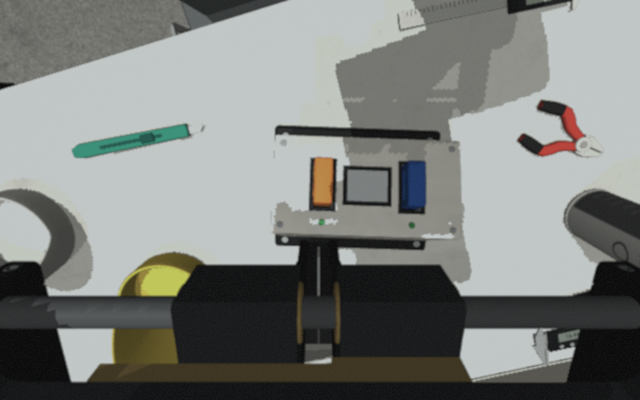

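The wrist view looks nearly along the slots. The orange cap is at about (323,183), the blue cap at (414,185), and the closed fingers are at (318,260). I'll measure both caps by casting rays onto their height.

```bash
python3 - <<'E'
from h import *; import pickle
w=pickle.load(open("c1.pkl","rb")); hsv=cv2.cvtColor(w["color"],cv2.COLOR_BGR2HSV)
P=[]
for lo,hi in(((4,110,90),(20,255,255)),((105,90,40),(128,255,255))):
    m=cv2.inRange(hsv,lo,hi); m[:140]=0; m[230:]=0; m[:,:290]=0; m[:,440:]=0
    c=max(cv2.findContours(m,0,2)[0],key=cv2.contourArea); r=cv2.minAreaRect(c); print(r, cv2.boundingRect(c))
    x,y,ww,hh=cv2.boundingRect(c); P.append(onz(w,np.array(r[0]),.1283)); print(P[-1])
    print([onz(w,q,.1283).round(4) for q in cv2.boxPoints(r)])
v=P[1]-P[0]; print(np.linalg.norm(v),np.degrees(np.arctan2(-v[0],v[1])))
# base plate edges rough yaw and face corner check
a,b=onz(w,(275,127),.012),onz(w,(439,134),.012); v=b-a; print(v,np.degrees(np.arctan2(-v[0],v[1])))
E
```

```text
((322.4839782714844, 181.36886596679688), (20.19830894470215, 47.34657287597656), 2.4895529747009277) (312, 158, 22, 48)
[0.46787253 0.14746136 0.1283    ]
[array([0.4854, 0.1327, 0.1283]), array([0.4459, 0.1457, 0.1283]), array([0.4511, 0.1616, 0.1283]), array([0.4908, 0.1493, 0.1283])]
((412.5, 185.0), (48.0, 23.0), 90.0) (401, 161, 24, 49)
[0.49138449 0.22047127 0.1283    ]
[array([0.4684, 0.2152, 0.1283]), array([0.4735, 0.2336, 0.1283]), array([0.5154, 0.226 , 0.1283]), array([0.5101, 0.2067, 0.1283])]
0.07670240705197257 -17.850528185520417
[0.05710849 0.17704348 0.        ] -17.878019685057314
```

The dock yaw comes out at -17.8° from both the caps and the base plate. The orange cap centre is at (0.4685, 0.147, 0.128). The top view gives the same to a few millimetres once I use its blob centre. Next I go to 20 mm out from the cap along the slot axis.

>>> {"method": "jog_arm", "body": {
  "delta_pos": [
    [-1.4,0.9,-5.6],
    [-1.4,0.9,-10],
    [-1.4,0.9,-11.2],
    [-1.4,0.9,-11.2],
    [-1.4,0.9,-11.2]
  ],
  "turn": [-2.4,-2.4,-2.4,-2.4,-2.4],
  "grip": [1,1,1,1,1]
}}

```text
time_s: 2.33
position: [0.4588, 0.1508, 0.152]
tcp_rot: [[-0.952, 0.307, 0.003], [0.307, 0.952, 0.0], [-0.003, 0.001, -1.0]]
force: [-0.3, -0.1, -0.2]
opening: 0.005
grasp_force: 0.0
```

```bash
python3 - <<'E'
from rig import *
from h import *
w=capture("wrist"); s=read_state(); print(s["time_s"],s["position"],s["force"],s["tcp_rot"][:,1])
t=s["position"]; print(proj(w,t))
cv2.imwrite("pics/w2.png",cv2.resize(w["color"][130:330,200:460],None,fx=3,fy=3))
print(blobs(w,(4,110,90),(20,255,255),100),blobs(w,(105,90,40),(128,255,255),100))
E
```

```text
2.375 [0.45883588 0.15062694 0.1520961 ] [0.81403546 0.47983228 0.09130104] [0.30750406 0.9515457  0.00142391]
[[316.879582  258.7077424]]
[(array([316.9, 229. ]), array([303, 217,  28,  26, 679], dtype=int32))] [(array([452.3, 247.5]), array([ 431,  215,   41,   72, 2373], dtype=int32))]
```

View pics/w2.png

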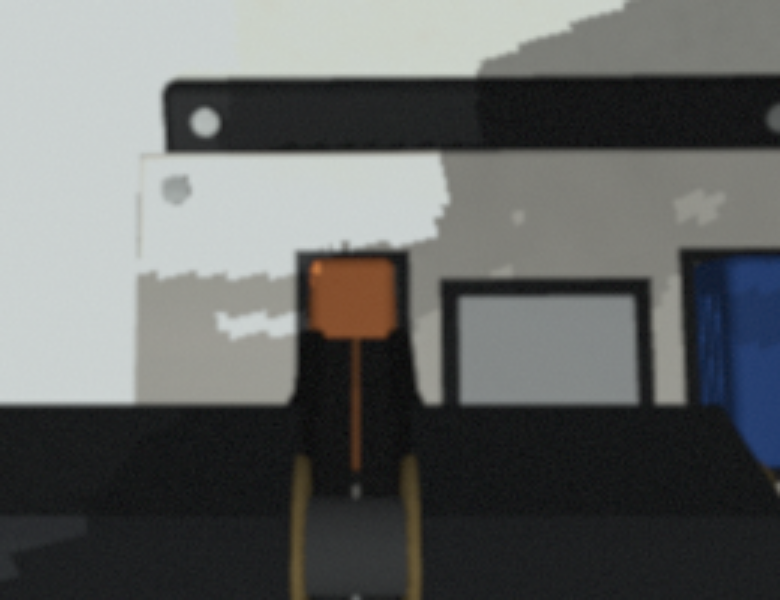

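The crop shows the fingers centred on the orange cap, at col 353 against 355, and aligned with the dock. Contact is expected after about 22 mm along the slot. I'm approaching by 18 mm.

>>> {"method": "jog_arm", "body": {
  "delta_pos": [
    [0.36,-0.12,-0.8],
    [0.72,-0.23,-1.63],
    [0.72,-0.23,-1.63],
    [0.72,-0.23,-1.63]
  ],
  "turn": [0,0,0,0],
  "grip": [1,1,1,1]
}}

```text
time_s: 2.88
position: [0.4645, 0.148, 0.134]
tcp_rot: [[-0.951, 0.308, -0.001], [0.308, 0.951, -0.0], [0.001, -0.0, -1.0]]
force: [0.5, 0.2, 0.8]
opening: 0.005
grasp_force: 0.0
```

>>> {"method": "jog_arm", "body": {
  "delta_pos": [
    [0.08,-0.03,-0.18],
    [0.08,-0.03,-0.18],
    [0.08,-0.03,-0.18]
  ],
  "turn": [0,0,0],
  "grip": [1,1,1]
}}

```text
time_s: 3.25
position: [0.4654, 0.1478, 0.1327]
tcp_rot: [[-0.951, 0.308, 0.0], [0.308, 0.951, 0.0], [-0.0, 0.0, -1.0]]
force: [-1.2, 0.7, 3.4]
opening: 0.008
grasp_force: 1.8
```

>>> {"method": "jog_arm", "body": {
  "delta_pos": [
    [0.08,-0.03,-0.18],
    [0.08,-0.03,-0.18],
    [0.08,-0.03,-0.18]
  ],
  "turn": [0,0,0],
  "grip": [1,1,1]
}}

```text
time_s: 3.62
position: [0.4662, 0.1475, 0.1307]
tcp_rot: [[-0.951, 0.308, 0.0], [0.308, 0.951, 0.0], [-0.0, 0.0, -1.0]]
force: [-1.4, 0.8, 4.9]
opening: 0.007
grasp_force: 2.0
```

>>> {"method": "jog_arm", "body": {
  "delta_pos": [
    [0.04,-0.01,-0.09],
    [0.04,-0.01,-0.09]
  ],
  "turn": [0,0],
  "grip": [1,1]
}}

```text
time_s: 3.88
position: [0.4666, 0.1474, 0.1298]
tcp_rot: [[-0.951, 0.308, -0.0], [0.308, 0.951, 0.0], [0.0, 0.0, -1.0]]
force: [-1.7, 0.6, 6.8]
opening: 0.008
grasp_force: 2.8
```

>>> {"method": "jog_arm", "body": {
  "delta_pos": [
    [0.03,-0.01,-0.07],
    [0.03,-0.01,-0.07]
  ],
  "turn": [0,0],
  "grip": [1,1]
}}

```text
time_s: 4.12
position: [0.4669, 0.1473, 0.1292]
tcp_rot: [[-0.951, 0.308, -0.0], [0.308, 0.951, 0.0], [0.0, 0.0, -1.0]]
force: [-1.7, 0.4, 5.5]
opening: 0.006
grasp_force: 3.0
```

>>> {"method": "jog_arm", "body": {
  "delta_pos": [
    [0.03,-0.01,-0.07],
    [0.03,-0.01,-0.07]
  ],
  "turn": [0,0],
  "grip": [1,1]
}}

```text
time_s: 4.38
position: [0.4672, 0.1472, 0.1285]
tcp_rot: [[-0.951, 0.308, -0.0], [0.308, 0.951, 0.0], [0.0, 0.0, -1.0]]
force: [-1.2, 0.6, 6.8]
opening: 0.003
grasp_force: 3.1
```

>>> {"method": "jog_arm", "body": {
  "delta_pos": [
    [0.03,-0.01,-0.07],
    [0.03,-0.01,-0.07]
  ],
  "turn": [0,0],
  "grip": [1,1]
}}

```text
time_s: 4.62
position: [0.4675, 0.1471, 0.1278]
tcp_rot: [[-0.951, 0.308, -0.0], [0.308, 0.951, 0.0], [0.0, 0.0, -1.0]]
force: [-2.0, 0.3, 5.7]
opening: 0.006
grasp_force: 3.2
```

>>> {"method": "jog_arm", "body": {
  "delta_pos": [
    [0.03,-0.01,-0.07],
    [0.03,-0.01,-0.07]
  ],
  "turn": [0,0],
  "grip": [1,1]
}}

```text
time_s: 4.88
position: [0.4678, 0.147, 0.1271]
tcp_rot: [[-0.951, 0.308, -0.0], [0.308, 0.951, 0.0], [0.0, 0.0, -1.0]]
force: [-2.0, 1.1, 6.5]
opening: 0.003
grasp_force: 3.2
```

>>> {"method": "jog_arm", "body": {
  "delta_pos": [
    [0.03,-0.01,-0.07],
    [0.03,-0.01,-0.07]
  ],
  "turn": [0,0],
  "grip": [1,1]
}}

```text
time_s: 5.12
position: [0.468, 0.147, 0.1266]
tcp_rot: [[-0.951, 0.308, -0.0], [0.308, 0.951, 0.0], [0.0, 0.0, -1.0]]
force: [-2.8, 1.4, 6.5]
opening: 0.009
grasp_force: 3.9
```

>>> {"method": "jog_arm", "body": {
  "delta_pos": [
    [0.02,-0.01,-0.05],
    [0.02,-0.01,-0.05]
  ],
  "turn": [0,0],
  "grip": [1,1]
}}

```text
time_s: 5.38
position: [0.4682, 0.1469, 0.1264]
tcp_rot: [[-0.951, 0.308, -0.0], [0.308, 0.951, 0.0], [0.0, 0.0, -1.0]]
force: [-3.0, 0.4, 10.1]
opening: 0.006
grasp_force: 5.1
```

The finger now moves only 0.2 mm for a 0.5 mm command and the force has jumped to 10.5 N, so this is the stop. I'm backing off along the slot.

>>> {"method": "jog_arm", "body": {
  "delta_pos": [
    [-0.2,0.06,0.45],
    [-0.6,0.19,1.36],
    [-1,0.32,2.27],
    [-1.6,0.51,3.62],
    [-2,0.64,4.53],
    [-2.8,0.9,6.3]
  ],
  "turn": [0,0,0,0,0,0],
  "grip": [1,1,1,0.4,0.4,0.4]
}}

```text
time_s: 6.12
position: [0.4399, 0.1558, 0.1893]
tcp_rot: [[-0.951, 0.308, -0.0], [0.308, 0.951, -0.0], [0.0, -0.0, -1.0]]
force: [0.2, -0.5, 0.5]
opening: 0.261
grasp_force: 0.0
```

```bash
python3 - <<'E'
from rig import *
from h import *; import pickle
w=capture("wrist"); s=read_state(); print(s["time_s"],s["position"],s["opening"],s["force"])
pickle.dump(w,open("c3.pkl","wb"))
cv2.imwrite("pics/w3.png",w["color"])
print(blobs(w,(4,110,90),(20,255,255),100),blobs(w,(105,90,40),(128,255,255),100))
E
```

```text
6.175 [0.43976941 0.15629017 0.19123302] 0.3051940081492515 [0.27561186 0.31867995 0.84529823]
[(array([318.8, 253.7]), array([ 306,  223,   26,   62, 1541], dtype=int32))] [(array([430.5, 244.2]), array([ 415,  223,   32,   43, 1284], dtype=int32))]
```

View pics/w3.png

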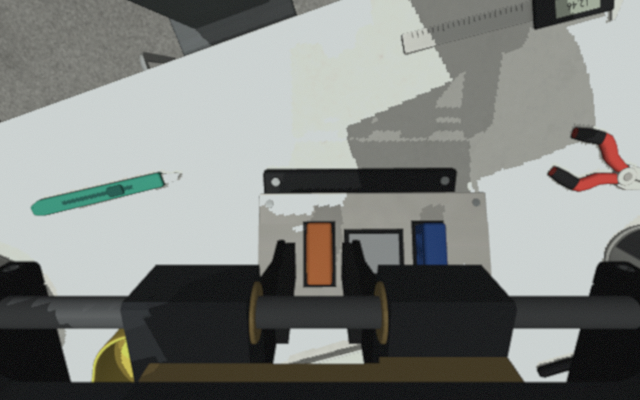

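The orange cap now spans cols 306–332 and rows 223–285, between the open fingers. I'll compare that with the projections for 18 mm and 32 mm proud.

```bash
python3 - <<'E'
from h import *; import pickle
w=pickle.load(open("c3.pkl","rb"))
p=np.radians(-17.8);a=np.radians(25)
X=np.array([np.cos(a)*np.cos(p),np.cos(a)*np.sin(p),np.sin(a)]);Y=np.array([-np.sin(p),np.cos(p),0]);Z=np.cross(X,Y)
C=np.array([.4685,.147,.1283]); print(X,Y,Z)
for s in(0,.014):
    print(s,proj(w,[C+s*Z+i*.02*X+j*.008*Y for i,j in((-1,-1),(-1,1),(1,1),(1,-1))]).round(1).tolist())
E
```

```text
[ 0.86292228 -0.27705404  0.42261826] [0.3056953  0.95212939 0.        ] [-0.40238727  0.12919242  0.90630779]
0 [[306.4, 227.1], [329.6, 227.0], [330.0, 286.2], [306.4, 286.2]]
0.014 [[305.7, 226.1], [330.2, 226.0], [330.7, 288.8], [305.6, 288.8]]
```

The cap's size of 62 x 26 px matches 32 mm proud, so it has sprung. I'm lowering with the fingers straddling the cap, TCP target about (0.463, 0.148, 0.116).

>>> {"method": "jog_arm", "body": {
  "delta_pos": [
    [1.2,-0.4,-3.5],
    [2.3,-0.8,-6.5],
    [2.3,-0.8,-7.4],
    [2.3,-0.8,-7.4],
    [2.3,-0.8,-7.4]
  ],
  "turn": [0,0,0,0,0],
  "grip": [0.4,0.4,0.4,0.4,0.4]
}}

```text
time_s: 6.8
position: [0.4635, 0.148, 0.1156]
tcp_rot: [[-0.952, 0.307, 0.001], [0.307, 0.952, 0.0], [-0.001, 0.0, -1.0]]
force: [0.0, 0.2, 0.9]
opening: 0.597
grasp_force: 0.0
```

>>> {"method": "jog_arm", "body": {
  "delta_pos": [
    [0,0,0],
    [0,0,0],
    [0,0,0],
    [0,0,0],
    [0,0,0],
    [0,0,0]
  ],
  "turn": [0,0,0,0,0,0],
  "grip": [1,1,1,1,1,1]
}}

```text
time_s: 7.55
position: [0.4634, 0.1478, 0.1148]
tcp_rot: [[-0.951, 0.308, 0.0], [0.308, 0.951, -0.0], [-0.0, -0.0, -1.0]]
force: [-0.5, 0.6, 0.4]
opening: 0.181
grasp_force: 30.0
```

The opening is 15.7 mm at 30 N, which fits the cartridge's 16 mm. I'm pulling out along the slot.

>>> {"method": "jog_arm", "body": {
  "delta_pos": [
    [-0.4,0.13,0.91],
    [-0.8,0.26,1.81],
    [-1.2,0.39,2.72],
    [-1.6,0.52,3.63],
    [-2.0,0.65,4.53],
    [-2.4,0.78,5.44],
    [-2.8,0.9,6.34],
    [-3.2,1.03,7.25],
    [-3.2,1.03,9],
    [-3.2,1.03,12],
    [-3.2,1.03,14]
  ],
  "turn": [0,0,0,0,0,0,0,0,0,0,0],
  "grip": [1,1,1,1,1,1,1,1,1,1,1]
}}

```text
time_s: 8.93
position: [0.4314, 0.1581, 0.2562]
tcp_rot: [[-0.951, 0.308, 0.001], [0.308, 0.951, 0.0], [-0.001, 0.0, -1.0]]
force: [0.3, 0.5, -1.5]
opening: 0.179
grasp_force: 30.0
```

```bash
python3 - <<'E'
from rig import *
from h import *; import pickle
d={n:capture(n) for n in("scene","top","wrist")}; pickle.dump(d,open("c4.pkl","wb"))
s=read_state(); print(s["time_s"],s["position"],s["opening"],s["grasp_force"],s["force"])
t=d["top"]["color"][175:245,355:445]; w=d["wrist"]["color"][:, :500]
cv2.imwrite("pics/c4.png",np.hstack([cv2.resize(t,(450,350),interpolation=cv2.INTER_CUBIC),cv2.resize(w,(350,350))[:, :350]]))
E
```

```text
9.075 [0.431787   0.15818061 0.25565846] 0.18075397606067306 29.999276957823895 [ 0.69475722  0.30232809 -0.40981473]
```

View pics/c4.png

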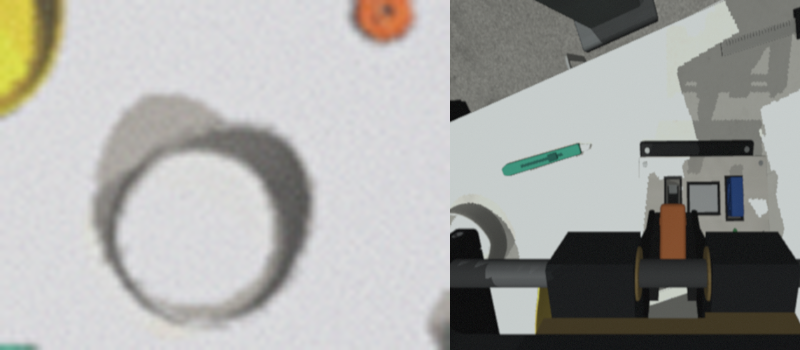

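The picture shows the cartridge held at (672,232) with its slot empty, and the white cup's floor circle centred near (197,227) in the left panel. I'll measure the cup floor and check the joint range for the turn.

```bash
python3 - <<'E'
from rig import *
from h import *; import pickle
d=pickle.load(open("c4.pkl","rb")); t=d["top"]; s=read_state(); print(np.round(s["joint_positions"],1))
g=cv2.GaussianBlur(cv2.cvtColor(t["color"],cv2.COLOR_BGR2GRAY),(3,3),0)
th,_=cv2.threshold(g[195:245,370:420],0,255,cv2.THRESH_OTSU); print(th)
m=(g>th).astype(np.uint8); n,l,st,ce=cv2.connectedComponentsWithStats(m,connectivity=4)
i=l[221,394]; print(st[i],ce[i])
mm=(l==i).astype(np.uint8)
if st[i][4]<3000:
    e=cv2.fitEllipse(max(cv2.findContours(mm,0,1)[0],key=len)); print(e)
    c=e[0]; print(onz(t,c,.006), np.linalg.norm(onz(t,(c[0]+e[1][0]/2,c[1]),.006)-onz(t,c,.006)))
print(onz(t,(394.4,220.4),.006),ray(t,(320,200))[0])
# dark (wall) pixels: mean direction
E
```

```text
[  6.2  14.8 102.6   0.   62.4 -65.9]
176.0
[379 205  31  32 771] [393.88586252 220.93125811]
((393.88214111328125, 220.92210388183594), (29.74993324279785, 31.19945526123047), 26.895389556884766)
[ 0.46786642 -0.23564062  0.006     ] 0.04767660832097999
[ 0.46951047 -0.23737438  0.006     ] [0.36991433 0.02290548 1.19753462]
```

>>> {"method": "jog_arm", "body": {
  "delta_pos": [
    [1,-4,2],
    [1,-8,2],
    [2,-12,2],
    [2,-16,2],
    [3,-20,2],
    [3,-24,2],
    [4,-28,2],
    [4,-32,2],
    [5,-36,2],
    [5,-40.5,2],
    [5,-40.5,2],
    [5,-40.5,2]
  ],
  "turn": [-10,-20,-30,-40,-50,-60,-70,-80,-90,-100,-110,-120],
  "grip": [1,1,1,1,1,1,1,1,1,1,1,1]
}}

```text
time_s: 10.58
position: [0.4804, -0.2472, 0.2728]
tcp_rot: [[0.747, 0.665, -0.003], [0.665, -0.747, 0.002], [-0.001, -0.004, -1.0]]
force: [-0.1, 0.4, -0.4]
opening: 0.182
grasp_force: 30.0
```

>>> {"method": "jog_arm", "body": {
  "delta_pos": [
    [0,0,0],
    [0,0,0],
    [0,0,0],
    [0,0,0],
    [0,0,0],
    [0,0,0],
    [0,0,0],
    [0,0,0],
    [0,0,0],
    [0,0,0]
  ],
  "turn": [-10,-20,-30,-40,-50,-60,-70,-82,-82,-82],
  "grip": [1,1,1,1,1,1,1,1,1,1]
}}

```text
time_s: 11.82
position: [0.481, -0.2467, 0.2739]
tcp_rot: [[0.768, -0.64, -0.001], [-0.64, -0.768, 0.001], [-0.002, 0.0, -1.0]]
force: [-0.8, -0.3, -0.3]
opening: 0.181
grasp_force: 30.0
```

```bash
python3 - <<'E'
from rig import *
from h import *; import pickle
w=capture("wrist"); pickle.dump(w,open("c5.pkl","wb")); cv2.imwrite("pics/w5.png",w["color"])
s=read_state(); print(s["time_s"],s["position"],s["tcp_rot"][:,0],s["opening"],s["grasp_force"])
print("cup floor est",proj(w,[[.468,-.236,.006]]),[proj(w,[[.468+.042*np.cos(a),-.236+.042*np.sin(a),.006]]).round(0).tolist() for a in np.radians([0,90,180,270])])
E
```

```text
11.875 [ 0.48109111 -0.24674952  0.27416539] [ 0.76819152 -0.64021906 -0.00115474] 0.18545594112617012 29.999204429914244
cup floor est [[319.16420978 169.68996082]] [[[297.0, 143.0]], [[293.0, 191.0]], [[341.0, 195.0]], [[346.0, 148.0]]]
```

View pics/w5.png

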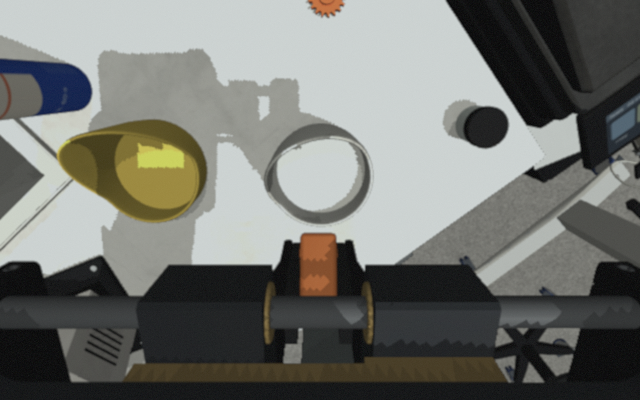

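The white cup's floor is centred near (320,173), against a prediction of (319,170), and the cartridge hangs over it at (318,265). One enlarged crop from two views should tell where the high wall is.

```bash
python3 - <<'E'
from h import *; import pickle
w=pickle.load(open("c5.pkl","rb"))["color"][110:240,250:390]; s=pickle.load(open("c4.pkl","rb"))["scene"]["color"][235:290,315:370]
cv2.imwrite("pics/c6.png",np.hstack([cv2.resize(w,(430,400),interpolation=cv2.INTER_CUBIC),cv2.resize(s,(370,400),interpolation=cv2.INTER_CUBIC)]))
S=pickle.load(open("c4.pkl","rb"))["scene"]; c=np.array([.468,-.236,0])
print(((proj(S,[c+[.05*np.cos(a),.05*np.sin(a),h] for a in np.radians(range(-180,180,45)) for h in(.121,)])-[315,235])*[370/55,400/55]+[430,0]).round(0).tolist())
E
```

```text
[[536.0, 154.0], [603.0, 200.0], [684.0, 190.0], [730.0, 130.0], [714.0, 59.0], [649.0, 16.0], [571.0, 25.0], [524.0, 82.0]]
```

View pics/c6.png

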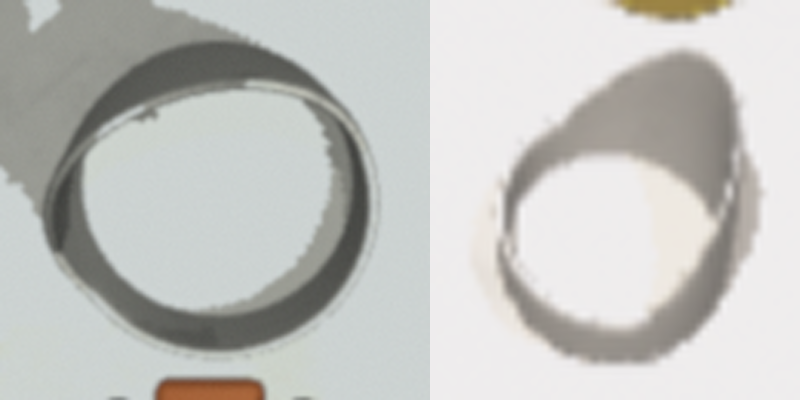

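The left panel shows the rim highest at the upper left, and the scene panel shows the peak at (690,50). Both put the high wall at a world direction of about 0 to +10°. The cup centre (0.468, -0.236) is confirmed. I'm turning +40° so the cap leans toward the high wall, then descending.

>>> {"method": "jog_arm", "body": {
  "delta_pos": [
    [0.7,1.1,0],
    [0.7,1.1,0],
    [0.7,1.1,0],
    [0.7,1.1,0],
    [0.7,1.1,-3],
    [0.7,1.1,-6],
    [0.7,1.1,-9],
    [0.7,1.1,-12],
    [0.7,1.1,-14],
    [0.7,1.1,-15.5],
    [0.7,1.1,-15.5]
  ],
  "turn": [10,20,30,40,40,40,40,40,40,40,40],
  "grip": [1,1,1,1,1,1,1,1,1,1,1]
}}

```text
time_s: 13.25
position: [0.4878, -0.2356, 0.1188]
tcp_rot: [[1.0, 0.002, -0.002], [0.002, -1.0, 0.001], [-0.002, -0.001, -1.0]]
force: [-0.0, 0.6, 0.0]
opening: 0.185
grasp_force: 30.0
```

```bash
python3 - <<'E'
from rig import *
from h import *; import pickle
d={n:capture(n) for n in("scene","wrist","top")}; pickle.dump(d,open("c7.pkl","wb"))
s=read_state(); print(s["time_s"],s["position"],s["tcp_rot"][:,0],s["force"],s["grasp_force"])
sc=d["scene"]["color"][205:290,305:390]; w=d["wrist"]["color"][80:400,160:480]
cv2.imwrite("pics/c7.png",np.hstack([cv2.resize(sc,(400,400),interpolation=cv2.INTER_CUBIC),cv2.resize(w,(400,400))]))
E
```

```text
13.4 [ 0.48895555 -0.2364044   0.1205202 ] [0.9999977  0.00156866 0.00146436] [ 0.13762699  0.20028023 -0.64426393] 29.999298769107554
```

View pics/c7.png

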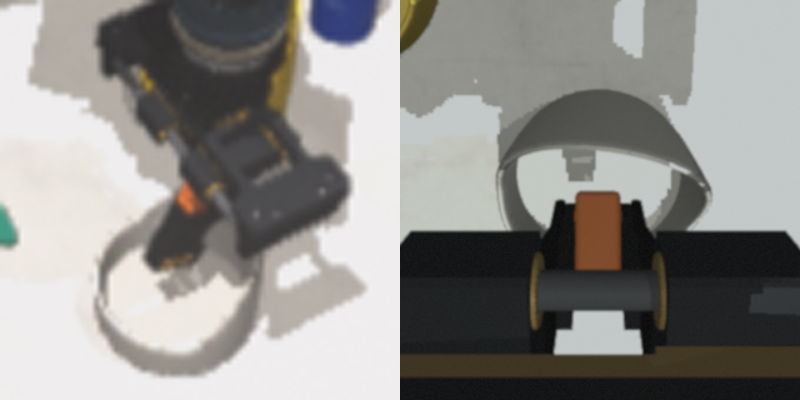

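The wrist panel shows the high wall straight at the top, i.e. +x. The cup spans cols 500–710, centred near 604, and the cap is at 597, so it is aligned. I'm lowering now.

>>> {"method": "jog_arm", "body": {
  "delta_pos": [
    [0,0,-1],
    [0,0,-2],
    [0,0,-3],
    [0,0,-4],
    [0,0,-4.4],
    [0,0,-4.4]
  ],
  "turn": [0,0,0,0,0,0],
  "grip": [1,1,1,1,1,1]
}}

```text
time_s: 14.15
position: [0.4882, -0.2358, 0.0753]
tcp_rot: [[1.0, 0.001, -0.001], [0.001, -1.0, 0.0], [-0.001, -0.0, -1.0]]
force: [-0.6, 0.0, -0.7]
opening: 0.182
grasp_force: 30.0
```

>>> {"method": "jog_arm", "body": {
  "delta_pos": [
    [0,0,-0.3],
    [0,0,-0.5],
    [0,0,-0.5]
  ],
  "turn": [0,0,0],
  "grip": [1,1,1]
}}

```text
time_s: 14.52
position: [0.4883, -0.2359, 0.0707]
tcp_rot: [[1.0, 0.001, -0.0], [0.001, -1.0, 0.0], [-0.0, -0.0, -1.0]]
force: [-0.4, -0.2, -0.6]
opening: 0.183
grasp_force: 30.0
```

>>> {"method": "jog_arm", "body": {
  "delta_pos": [
    [0,0,-0.2],
    [0,0,-0.3],
    [0,0,-0.3]
  ],
  "turn": [0,0,0],
  "grip": [1,1,1]
}}

```text
time_s: 14.9
position: [0.4883, -0.2359, 0.0677]
tcp_rot: [[1.0, 0.001, -0.0], [0.001, -1.0, 0.0], [-0.0, -0.0, -1.0]]
force: [0.2, -0.4, 0.5]
opening: 0.184
grasp_force: 30.0
```

>>> {"method": "jog_arm", "body": {
  "delta_pos": [
    [0,0,-0.1],
    [0,0,-0.15],
    [0,0,-0.15]
  ],
  "turn": [0,0,0],
  "grip": [1,1,1]
}}

```text
time_s: 15.28
position: [0.4883, -0.2359, 0.0662]
tcp_rot: [[1.0, 0.001, -0.0], [0.001, -1.0, 0.0], [-0.0, -0.0, -1.0]]
force: [-0.6, 0.1, -0.6]
opening: 0.18
grasp_force: 30.0
```

>>> {"method": "jog_arm", "body": {
  "delta_pos": [
    [0,0,-0.1],
    [0,0,-0.1],
    [0,0,-0.1]
  ],
  "turn": [0,0,0],
  "grip": [1,1,1]
}}

```text
time_s: 15.65
position: [0.4883, -0.2359, 0.0652]
tcp_rot: [[1.0, 0.001, -0.0], [0.001, -1.0, 0.0], [-0.0, -0.0, -1.0]]
force: [0.3, 0.0, -0.1]
opening: 0.183
grasp_force: 30.0
```

>>> {"method": "jog_arm", "body": {
  "delta_pos": [
    [0,0,-0.1],
    [0,0,-0.1],
    [0,0,-0.1]
  ],
  "turn": [0,0,0],
  "grip": [1,1,1]
}}

```text
time_s: 16.02
position: [0.4885, -0.236, 0.0644]
tcp_rot: [[1.0, 0.001, 0.0], [0.001, -1.0, -0.0], [0.0, 0.0, -1.0]]
force: [-0.2, 0.2, 1.1]
opening: 0.182
grasp_force: 30.0
```

>>> {"method": "jog_arm", "body": {
  "delta_pos": [
    [0,0,-0.06],
    [0,0,-0.06]
  ],
  "turn": [0,0],
  "grip": [1,1]
}}

```text
time_s: 16.27
position: [0.4886, -0.2361, 0.0642]
tcp_rot: [[1.0, 0.001, 0.001], [0.001, -1.0, -0.0], [0.001, 0.0, -1.0]]
force: [-1.4, 0.8, 6.3]
opening: 0.179
grasp_force: 30.0
```

The foot touches the floor at 6 N, at the expected TCP height of 64 mm. I'm easing off 0.4 mm and opening only a little.

>>> {"method": "jog_arm", "body": {
  "delta_pos": [
    [0,0,0.04],
    [0,0,0.04],
    [0,0,0.04],
    [0,0,0.04],
    [0,0,0.04],
    [0,0,0.04],
    [0,0,0.04]
  ],
  "turn": [0,0,0,0,0,0,0],
  "grip": [0.8,0.75,0.7,0.7,0.7,0.7,0.7]
}}

```text
time_s: 17.15
position: [0.4883, -0.2359, 0.0641]
tcp_rot: [[1.0, 0.001, 0.0], [0.001, -1.0, 0.0], [0.0, -0.0, -1.0]]
force: [-0.2, -0.4, 1.1]
opening: 0.301
grasp_force: 0.0
```

```bash
python3 - <<'E'
from rig import *
from h import *; import pickle
s=read_state(); print(s["time_s"],s["position"],s["force"],s["opening"],s["grasp_force"])
for n in("wrist","scene","top"): c=capture(n); print(n,blobs(c,(4,110,90),(20,255,255),20))
d=pickle.load(open("c7.pkl","rb"))
for n in d: print(n,blobs(d[n],(4,110,90),(20,255,255),20))
E
```

```text
17.15 [ 0.48834648 -0.23592727  0.06405327] [-0.19887948 -0.38497281  1.06708038] 0.30130849438423174 0.0
wrist [(array([549.8,  24.1]), array([ 514,    0,   77,   57, 2889], dtype=int32)), (array([319.5, 345.8]), array([ 302,  328,   36,   37, 1303], dtype=int32))]
scene [(array([339.5,   3.2]), array([336,   0,   8,   8,  58], dtype=int32)), (array([339.7,  65.8]), array([338,  55,   5,  25, 103], dtype=int32)), (array([340.5, 258.4]), array([336, 254,  11,  10,  77], dtype=int32)), (array([397.9, 279.1]), array([393, 275,  11,   9,  81], dtype=int32))]
top [(array([44.7,  1.5]), array([37,  0, 15,  5, 56], dtype=int32)), (array([106.1,   4.3]), array([ 95,   0,  22,  10, 161], dtype=int32)), (array([176.6,  64.2]), array([172,  59,  10,  12,  76], dtype=int32)), (array([432.1, 175.6]), array([427, 172,  10,   9,  56], dtype=int32)), (array([513.2, 362.3]), array([510, 360,   7,   6,  37], dtype=int32))]
scene [(array([339.5,   3.2]), array([336,   0,   8,   8,  58], dtype=int32)), (array([339.7,  65.8]), array([338,  55,   5,  25, 103], dtype=int32)), (array([344.6, 247.1]), array([343, 244,   5,   7,  20], dtype=int32)), (array([397.9, 279.1]), array([393, 275,  11,   9,  81], dtype=int32))]
wrist [(array([501.7,  30. ]), array([ 473,    0,   60,   62, 2349], dtype=int32)), (array([317.9, 264.6]), array([ 300,  234,   36,   62, 2160], dtype=int32))]
top [(array([44.7,  1.5]), array([37,  0, 15,  5, 57], dtype=int32)), (array([106.3,   4.3]), array([ 94,   0,  24,  10, 172], dtype=int32)), (array([176.7,  64.7]), array([172,  59,  11,  14,  86], dtype=int32)), (array([513.2, 362.4]), array([510, 360,   7,   7,  38], dtype=int32))]
```

The cap has moved back toward -x, which suggests the cartridge tipped up onto its foot. I'm retreating straight up and then checking.

>>> {"method": "jog_arm", "body": {
  "delta_pos": [
    [0,0,0.5],
    [0,0,1.5],
    [0,0,3],
    [0,0,5],
    [0,0,8],
    [0,0,12],
    [0,0,16],
    [0,0,20],
    [-3,6,20],
    [-6,12,20],
    [-6,16,20],
    [-6,16,20]
  ],
  "turn": [0,0,0,0,0,0,0,0,0,0,0,0],
  "grip": [0.7,0.7,0.7,0.7,0.7,0.7,0.7,0.7,0.7,0.7,0.7,0.7]
}}

```text
time_s: 18.8
position: [0.4268, -0.073, 0.2651]
tcp_rot: [[1.0, 0.006, 0.0], [0.006, -1.0, 0.0], [0.0, -0.0, -1.0]]
force: [0.6, -0.1, -0.3]
opening: 0.297
grasp_force: 0.0
```

```bash
python3 - <<'E'
from rig import *
from h import *; import pickle
s=read_state(); print(s["time_s"],s["position"],s["force"],s["grasp_force"])
c0=pickle.load(open("c0.pkl","rb"))
P=[[.454,-.236,z] for z in(.066,.078,.09)]
for n in("scene","top"):
    c=capture(n); print(n,blobs(c,(4,110,90),(20,255,255),20),"\n upright pred",proj(c,P).round(1).tolist())
    print(" blue",[b for b in blobs(c,(105,120,60),(125,255,255)) if 200<b[0][0]<300])
    df=cv2.absdiff(c["color"],c0[n]["color"]).max(2); x0,y0,x1,y1=(310,230,420,330) if n=="scene" else (370,160,470,260)
    k=cv2.connectedComponentsWithStats((df[y0:y1,x0:x1]>50).astype(np.uint8)); print(" changed",[(k[2][i]+[x0,y0,0,0,0]).tolist() for i in range(1,k[0]) if k[2][i][4]>12])
E
```

```text
18.8 [ 0.42677829 -0.07295287  0.2651212 ] [ 0.5674925  -0.05820246 -0.34232177] 0.0
scene [(array([339.5,   3.2]), array([336,   0,   8,   8,  58], dtype=int32)), (array([339.7,  65.9]), array([338,  55,   5,  25, 104], dtype=int32)), (array([340.2, 258.8]), array([335, 253,  12,  12,  91], dtype=int32)), (array([397.9, 279.1]), array([393, 275,  11,   9,  81], dtype=int32))] 
 upright pred [[339.8, 260.8], [339.9, 258.8], [340.1, 256.8]]
 blue []
 changed [[328, 230, 12, 9, 60], [334, 253, 15, 22, 228]]
top [(array([44.6,  1.4]), array([37,  0, 15,  4, 53], dtype=int32)), (array([105.7,   4. ]), array([96,  0, 20, 10, 97], dtype=int32)), (array([176.1,  63.6]), array([172,  59,  10,  10,  65], dtype=int32)), (array([431.2, 177. ]), array([426, 172,  11,  11,  92], dtype=int32)), (array([513.4, 362.4]), array([510, 360,   7,   6,  34], dtype=int32))] 
 upright pred [[398.4, 223.8], [399.3, 223.5], [400.2, 223.2]]
 blue [(array([252.7,  75.4]), array([245,  73,  15,   6,  32], dtype=int32)), (array([275.8,  74.6]), array([269,  72,  16,   6,  46], dtype=int32)), (array([243.3, 211.3]), array([240, 205,   8,  13,  66], dtype=int32))]
 changed [[370, 192, 40, 68, 1827]]
```

The scene cap pixel (340.2, 258.8) matches an upright cartridge standing in the cup, predicted at (339.9, 258.8). The cup and the blue cartridge have not moved. I'm handing in.

```bash
python3 -c "
from rig import *
print(hand_in())"
```

```text
the job is handed in; nothing more can be done
None
```

I handed the job in (no verdict came back): the orange cartridge was released and pulled out, and on the last look it stood upright and let go in the white cup, with the blue cartridge still latched and the cup where it was.

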